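# Latch a loose fuse carrier with the flat screwdriver

## Robot

A 6-joint arm with a two-finger parallel gripper is mounted at the origin on the work surface. World frame = base frame: x ahead of the robot, y to its left, z up, the work surface at z = 0. Lengths are in m, angles in rad, forces in N, time in s.
With the tool pointing down it reaches from about 0.375 to 0.975 m from the base axis. Payload 3.8 kg.
Tool frame: the origin (TCP) lies midway between the tips of the shut fingers; the grasp point (between the pads) lies 19 mm behind it; z points along the fingers, y is the line along which they close (so a half turn about z gives the same grasp; the last joint's range is limited). The gripper opens to 88 mm and grips with 3 to 60 N. Pads are 18 mm wide; open, the fingers measure 123 mm over their backs; the gripper's body (75 mm by 187 mm) begins 45 mm behind the grasp point.
Start: joints at [1.274, 0.264, 1.604, -0, 1.274, -0.037], TCP at [0.173, 0.652, 0.239] pointing down, gripper open.
Joint ranges: [-2.63, 2.63], [-0.94, 2.18], [0.31, 2.57], [-1.31, 4.45], [0, 2.66], [-2.55, 2.55]. Speed limits (rad/s): [2.57, 2.57, 3.14, 3.14, 3.14, 3.14].

## Interface

Orientations are given as a unit quaternion [w, x, y, z].
In Python, from station import arm gives the robot as it stands. The module is installed in compiled form; this text tells all that it offers.
- The arm moves only by the tool apply_moves, never from a script. Its argument "series" is a list of rows, each an object with "grip": the finger opening in cm, from 0 to 8.81; "xyz": the shift along the tool's x, y, z in cm, a list of three; "twist": the turn about the tool's z in rad. A call has 1 to 10 rows; each row shifts and turns the commanded pose from where the row before left it, along the tool's axes as they then stand; what a row does not reach is not made up. A row lasts 1/10 s, in which the tool goes at most 50 mm and 8.59 degrees, less where a joint would pass 70% of its speed; a pose out of reach is approached as far as the arm can. A call with a gripper value outside its range is refused whole. The fingers move at their own pace and stop on an object; "grip_force" is the grip in N (left out, the last holds). Time passes only in rows, so rows that do not move let the fingers close. It gives the time, the measured TCP pose, the force, the opening and the grip force at its end, in the units of the state.
- arm.state(): the state, without advancing time (a new reading comes with each control period).
- arm.snapshot(name): name is "scene" or "side" or "wrist"; returns a dict with "frame" (384x512x3 uint8, blue, green, red), "mtx" (3x3 intrinsics, pixels), "dist" ([k1, k2, p1, p2, k3] as OpenCV has them; the pictures are not rectified), "extrinsics" (4x4, takes a point from camera to world coordinates). Camera axes: x right, y up, looking along -z (the intrinsics and any distortion apply to the point x, -y, -z); pixel columns grow to the right and rows downward; lengths in m; the calibration is good to about 2 mm. A picture is of the moment at which its call begins. There is no depth.
- arm.close_job(): hands the job in; it is judged then, once.
Trained networks look in a picture, given as the dict that the camera call returned (one of the last four; its "shot" number tells which), for a name from the list of things; names that differ only in an ending like _2 or _b are one class to them, and where a whole thing is asked for, a point or a joint stands for the part that bears it (a point fixed in the world has none). Each returns a list of dicts, best first, with "conf" (0 to 1); they miss things now and then, are a little off and sometimes report something else, mostly with a low value. They report only what shows in the picture. A call takes as long as a camera call. They do not tell look-alikes from the thing itself.
- arm.recognise(query, picture): "extent" ([left, top, right, bottom] in pixels, round what is visible of it).
The state is a dict: "time_s": time; "joints": joint angles; "joint_vel": joint speeds; "effort": joint torques, N m; "tool_pos": TCP position; "tcp_rot": TCP orientation; "wrist_force": force on the tool from outside, world axes, zero at the start; "ft_torque": the same for the moment, N m; "grip_width": finger opening in m; "grip_force": force on a finger pad.
Only numpy, scipy, OpenCV 4.12 (cv2) and the standard library are available. Lean on these libraries where they do the work, as an engineer would, in place of code of your own. Each camera call takes 0.05 s, during which the arm holds its last target. There are 200 camera calls.

## Task

One of the three fuse carriers on the switched-off blue charger console was left unlatched after a fuse change: it stands proud of its bezel. Take the flat screwdriver (hexagonal handle) from the tool rack, feel its blade into the carrier's slot with only light pressure - hard pressing cracks the plastic - and turn the carrier clockwise, following it in, until it is home at its stop, without forcing it there. Then stand the screwdriver back upright in a free hole of the rack, let go, and leave the other things on the bench where they are.

Things in the scene. Friction and masses are not known exactly. Their poses are not given: they have to be found in the camera images.
- fuse: The loose fuse holder: black bezel 33 mm across, 9 mm tall, opening 22 mm. Origin on its axis at panel height, z up, x and y as the console's. The grey head in it is 20 mm across, its top 12 mm above the panel when loose (latched neighbours: 9). One straight slot over the whole head, 4 mm wide, 7 mm deep. Its direction is NOT measured: up to 1.3 rad either way from the x axis at joint 0.
- carrier (a joint): Turn of the loose carrier, rad, clockwise from above positive: starts at 0 to 0.2, latched from 1.2, hard stop at 1.5, stays as left. Turning takes 0.05 N m and draws the head evenly down, 3 mm over 1.5 rad. The head is also sprung: yields from 2 N, 1 mm down at 5 N, then hard. The blade's contact forces, sides and end summed, may not pass 25 N: press with 3 to 5 N, do not force the stop.
- console: Charger console, blue steel case 200 (x) by 280 (y) by 85 mm, fixed to the bench. Origin under its centre, z up. The three fuse holders stand on its flat grey top at x = -55 mm, y = -60, 0, +60 mm; which is the loose one varies. Buttons, meter and knob farther back are up to 16 mm tall.
- driver: Flat screwdriver, standing blade down in the rack. Origin at the handle's underside on the axis, z towards the handle's end. Handle hexagonal, 28 mm across flats, 76 mm long (a 6 mm collar of 25 mm first); flats face +-x and every 60 degrees from there. Shaft 8 mm, then a blade 12 mm wide (along x), 2 mm thick, 22 mm long; tip 85 mm below the origin. 0.10 to 0.17 kg.
- driver_tip (a point): Middle of the screwdriver's blade end, 85 mm below the handle's underside; axes as driver.
- rack: Steel tool rack, fixed: top plate 70 (x) by 220 (y) by 12 mm, its upper face 105 mm above the bench, on two end legs. Origin under its centre, z up. Three through holes of 18 mm along y at -70, 0, +70 mm; the tools hang in the outer two by their handles' undersides, either way round, the middle one is free.
- rack_hole0 (a point): Centre of the rack's hole at y = -70 mm, on the upper face of its plate.
- rack_hole1 (a point): Centre of the rack's middle hole, on the upper face of its plate.
- rack_hole2 (a point): Centre of the rack's hole at y = +70 mm, on the upper face of its plate.
- cross_driver: Cross-head driver with a slim round waisted handle 21 mm thick and 60 mm long, hanging in the rack like the other tool; not to be moved. Origin at the handle's underside.
- holder_1: Finished steel phone-holder head, 36 mm across, 34 mm tall, standing loose on the bench; leave it. Origin under its centre.
- holder_2: Finished brass phone-holder head, 36 mm across, 34 mm tall, standing loose on the bench; leave it. Origin under its centre.
- carton: White retail carton 55 by 65 by 90 mm standing on the bench; leave it. Origin under its centre.
Things that resemble listed ones, but are neither listed nor needed, are in the scene too. Leave any orange look-alike of the driver alone. There is more than one size of the rack; the one meant has the size given above.

How it is judged:
By the outcome, as a careful person would: the job done as asked, in the order asked, and still so for the second after the job is handed in, with the robot touching nothing.
It also fails if it takes over 72 s, if anything falls off the work surface, if the arm or the gripper's body presses on something with over 40 N, if the wrist force passes 120 N, or if a joint passes its speed limit or range.

## Working session

There is one attempt and no reset: what is moved stays moved. The work goes in short steps, Python scripts to look and compute and a tool call to move; the robot and the scene stay as the last step left them, time stands still between calls to the robot, and variables do not carry over. Pictures are saved under pics/ and viewed, at most 10 in all, crops included, and the job is handed in when it is done.

Besides the shell and the picture viewer there is one more tool, called after "Request:" as a command line: name --argument value ..., lists and objects as JSON in quotes. apply_moves: Moves the arm, as the interface text tells. Its arguments: {"type":"object","properties":{"series":{"type":"array"},"grip_force":{"type":"number"}},"required":["series"]}

```bash
mkdir -p pics; cat > h.py <<'E'
import numpy as np, cv2
from station import arm
def ray(s,uv):
    p=cv2.undistortPoints(np.array([[uv]],float),np.array(s["mtx"]),np.array(s["dist"]))[0,0]
    E=np.array(s["extrinsics"]); d=E[:3,:3]@np.array([p[0],-p[1],-1.0]); return E[:3,3],d
def atz(s,uv,z):
    o,d=ray(s,uv); return o+d*(z-o[2])/d[2]
def proj(s,P):
    E=np.array(s["extrinsics"]); c=(np.asarray(P,float).reshape(-1,3)-E[:3,3])@E[:3,:3]
    c=c*[1,-1,-1]
    return cv2.projectPoints(c,np.zeros(3),np.zeros(3),np.array(s["mtx"]),np.array(s["dist"]))[0][:,0]
E
python3 - <<'E'
from h import *
st=arm.state(); print(st)
ims=[]
for n in("scene","side","wrist"):
    s=arm.snapshot(n); ims.append(s["frame"]); E=np.array(s["extrinsics"]);print(n,E[:3,3].round(3),(-E[:3,2]).round(3),s["mtx"][0][0])
    for q in("fuse","console","driver","rack","cross_driver","carton","holder_1"):
        print(q,[(np.round(r["extent"]).tolist(),round(r["conf"],2)) for r in arm.recognise(q,s)])
cv2.imwrite("pics/scene.png",cv2.resize(ims[0],(800,600),interpolation=cv2.INTER_CUBIC))
cv2.imwrite("pics/side.png",cv2.resize(ims[1],(800,600),interpolation=cv2.INTER_CUBIC))
E
```

```text
{'time_s': 0.0, 'joints': array([ 1.27407562e+00,  2.64747133e-01,  1.60533482e+00, -1.09713184e-06,
        1.27368336e+00, -3.69150179e-02]), 'joint_vel': array([-7.81536080e-04,  1.66800886e-03, -1.88667135e-03, -4.03545311e-05,
        8.73765445e-04,  6.49365120e-04]), 'effort': array([ 1.35980510e-03, -5.02126515e+01, -3.56871128e+01,  7.29359267e-02,
        2.97333137e-02, -2.14255565e-04]), 'tool_pos': array([0.17321305, 0.65168473, 0.23741321]), 'tcp_rot': array([-1.79863072e-04,  1.29537571e-01,  9.91573919e-01, -1.07133816e-03]), 'wrist_force': array([-0.63358958, -0.5477949 , -0.08585233]), 'ft_torque': array([-0.02977768, -0.0240354 , -0.02835231]), 'grip_force': 0.0, 'grip_width': 0.08804588511987808}
scene [ 1.1   -0.261  0.608] [-0.745  0.252 -0.618] 380.85017876938895
fuse [([206.0, 180.0, 224.0, 244.0], 0.67), ([386.0, 179.0, 401.0, 188.0], 0.45)]
console [([301.0, 167.0, 467.0, 274.0], 0.9)]
driver [([164.0, 165.0, 183.0, 214.0], 0.84), ([209.0, 180.0, 224.0, 234.0], 0.62)]
rack [([71.0, 121.0, 199.0, 210.0], 0.92), ([125.0, 196.0, 244.0, 293.0], 0.86)]
cross_driv
[... 160 characters left out ...]
7.0], 0.7), ([259.0, 240.0, 273.0, 266.0], 0.64), ([123.0, 194.0, 246.0, 296.0], 0.64)]
side [ 0.184 -0.752  0.611] [ 0.287  0.773 -0.566] 434.55437466941714
fuse [([247.0, 118.0, 256.0, 129.0], 0.67)]
console [([227.0, 107.0, 338.0, 188.0], 0.77)]
driver [([305.0, 168.0, 325.0, 235.0], 0.92), ([272.0, 207.0, 295.0, 278.0], 0.65)]
rack [([288.0, 192.0, 399.0, 305.0], 0.7), ([123.0, 218.0, 250.0, 383.0], 0.63)]
cross_driver [([361.0, 211.0, 376.0, 275.0], 0.55)]
carton [([341.0, 166.0, 375.0, 212.0], 0.56)]
holder_1 [([249.0, 216.0, 263.0, 238.0], 0.7)]
wrist [0.107 0.67  0.384] [ 0.256 -0.068 -0.964] 278.6519153799664
fuse []
console []
driver []
rack []
cross_driver []
carton []
holder_1 []
```

View pics/scene.png

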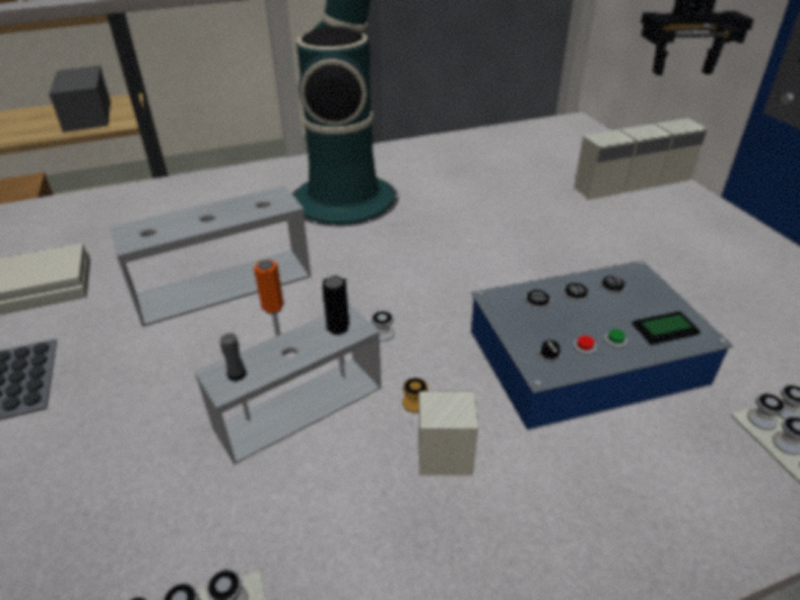

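View pics/side.png

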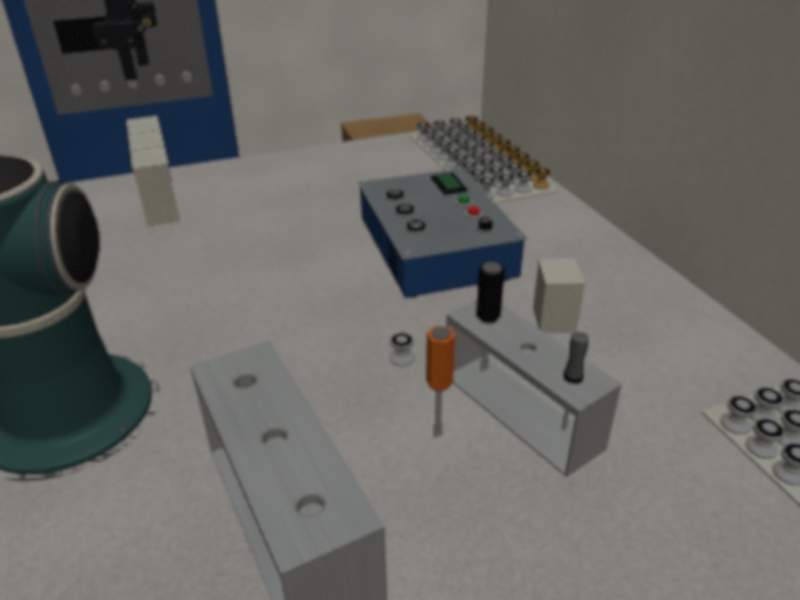

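The scene and side views show these candidates for the screwdriver:
- The black hex driver in the nearer rack, scene (336,305), side (490,290).
- The orange look-alike, scene (270,287).
- The grey waisted cross driver, scene (232,357).

I choose the black one. The nearer rack holds the tools, and the far empty one is larger. The console fuses are at scene (538,297), (576,290) and (613,282).

```bash
python3 - <<'E'
from h import *
S=arm.snapshot("scene");D=arm.snapshot("side")
k=.64
pts={"mid":((289,351),(528,347),.105),"drvbase":((338,328),(489,317),.105),"drvtop":((335,281),(490,268),.181),"cross":((236,377),(573,378),.105),
"f1":((538,297),(395,193),.095),"f2":((576,290),(404,209),.095),"f3":((613,282),(416,225),.095),
"orangetop":((266,266),(441,333),.18),"orangebase":((270,310),(438,386),.1),"bigmid":((207,218),(274,435),.105),"big1":((148,233),(310,504),.105),
"carton":((447,398),(559,266),.09),"hold1":((382,317),(401,340),.034),"hold2":((415,385),None,.034)}
for n,(a,b,z) in pts.items():
    a=np.array(a)*k; out=[atz(S,a,z).round(3)]
    if b is not None:
        b=np.array(b)*k; out.append(atz(D,b,z).round(3))
        o1,d1=ray(S,a);o2,d2=ray(D,b)
        t=np.linalg.lstsq(np.c_[d1,-d2],o2-o1,rcond=None)[0]; p1=o1+d1*t[0];p2=o2+d2*t[1]
        out+=[((p1+p2)/2).round(3),round(np.linalg.norm(p1-p2),4)]
    print(n,*out)
cv2.imwrite("pics/crop.png",cv2.resize(np.hstack([S["frame"][160:300,110:250],D["frame"][150:290,250:390]]),(800,400),interpolation=cv2.INTER_CUBIC))
E
```

```text
mid [ 0.545 -0.213  0.105] [ 0.544 -0.214  0.105] [ 0.544 -0.213  0.104] 0.0003
drvbase [ 0.525 -0.145  0.105] [ 0.528 -0.143  0.105] [ 0.527 -0.145  0.107] 0.0
drvtop [ 0.526 -0.143  0.181] [ 0.522 -0.146  0.181] [ 0.524 -0.143  0.179] 0.0008
cross [ 0.568 -0.282  0.105] [ 0.563 -0.281  0.105] [ 0.565 -0.281  0.103] 0.0027
f1 [0.547 0.137 0.095] [0.549 0.254 0.095] [0.53  0.157 0.113] 0.0605
f2 [0.551 0.196 0.095] [0.542 0.192 0.095] [0.545 0.201 0.09 ] 0.0007
f3 [0.553 0.256 0.095] [0.539 0.133 0.095] [0.565 0.234 0.073] 0.0654
orangetop [ 0.463 -0.217  0.18 ] [ 0.418 -0.24   0.18 ] [ 0.43  -0.214  0.158] 0.0003
orangebase [ 0.45  -0.221  0.1  ] [ 0.42  -0.233  0.1  ] [ 0.427 -0.219  0.083] 0.0034
bigmid [ 0.175 -0.279  0.105] [ 0.232 -0.245  0.105] [ 0.23  -0.277  0.136] 0.0018
big1 [ 0.189 -0.374  0.105] [ 0.245 -0.343  0.105] [ 0.242 -0.367  0.135] 0.0014
carton [ 0.672 -0.055  0.09 ] [ 0.689 -0.05   0.09 ] [ 0.681 -0.06   0.099] 0.0032
hold1 [ 0.442 -0.06   0.034] [ 0.44  -0.061  0.034] [ 0.44  -0.059  0.032] 0.0003
hold2 [ 0.59  -0.063  0.034]
```

View pics/crop.png

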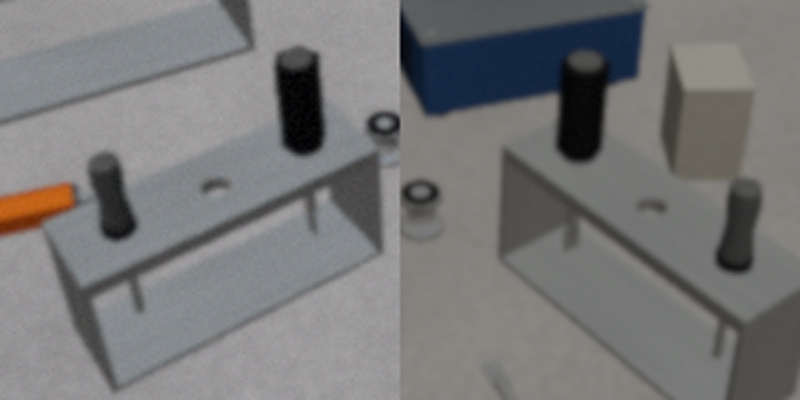

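The crop shows a black hexagonal handle in the rack's hole near (300,100), the grey waisted cross driver at (110,195), and the orange look-alike now lying down at the left. Hole spacing measures 71 mm, so the rack matches. On the way to the driver I'll look at the fuses with the wrist camera.

Request:
apply_moves --series '[{"grip":8.8,"xyz":[-4,-2.87,0.4],"twist":0},{"grip":8.8,"xyz":[-4,-2.87,0.4],"twist":0},{"grip":8.8,"xyz":[-4,-2.87,0.4],"twist":0},{"grip":8.8,"xyz":[-4,-2.87,0.4],"twist":0},{"grip":8.8,"xyz":[-4,-2.87,0.4],"twist":0},{"grip":8.8,"xyz":[-4,-2.87,0.4],"twist":0},{"grip":8.8,"xyz":[-4,-2.87,0.4],"twist":0},{"grip":8.8,"xyz":[-4,-2.87,0.4],"twist":0},{"grip":8.8,"xyz":[-4,-2.87,0.4],"twist":0},{"grip":8.8,"xyz":[-4,-2.87,0.4],"twist":0}]'

```text
time_s: 2.3
tool_pos: [0.4873, 0.2706, 0.199]
tcp_rot: [0.0, 0.13, 0.992, 0.0]
wrist_force: [0.9, 0.7, 0.1]
grip_width: 0.0882
grip_force: 0.0
```

Request:
apply_moves --series '[{"grip":8.8,"xyz":[-4,-2.87,0.4],"twist":0},{"grip":8.8,"xyz":[-4,-2.87,0.4],"twist":0},{"grip":8.8,"xyz":[0,0,0],"twist":0},{"grip":8.8,"xyz":[0,0,0],"twist":0}]'

```text
time_s: 2.7
tool_pos: [0.5493, 0.1951, 0.1905]
tcp_rot: [-0.0, 0.131, 0.991, 0.0]
wrist_force: [-0.5, 0.7, -1.1]
grip_width: 0.0883
grip_force: 0.0
```

```bash
python3 - <<'E'
from h import *
s=arm.snapshot("wrist");W=s["frame"]
print(np.array(s["extrinsics"])[:3,3])
for q in("fuse","carrier","console"): print(q,[(np.round(r["extent"]).tolist(),round(r["conf"],2)) for r in arm.recognise(q,s)])
P=proj(s,[[.547,.137,.095],[.549,.196,.095],[.550,.256,.095]]);print(P)
c=P[1].round().astype(int)
np.savez("pics/w1.npz",**{k:s[k] for k in("frame","mtx","dist","extrinsics")})
cv2.imwrite("pics/w1.png",cv2.resize(W,(800,600),interpolation=cv2.INTER_CUBIC))
E
```

```text
[0.48303795 0.21261646 0.33605871]
fuse [([302.0, 149.0, 340.0, 192.0], 0.66), ([313.0, 159.0, 335.0, 185.0], 0.23)]
carrier [([310.0, 161.0, 335.0, 186.0], 0.57)]
console [([101.0, 101.0, 414.0, 333.0], 0.73)]
[[191.01174616 205.71204005]
 [253.99897403 191.56716339]
 [319.64227973 175.66571975]]
```

View pics/w1.png

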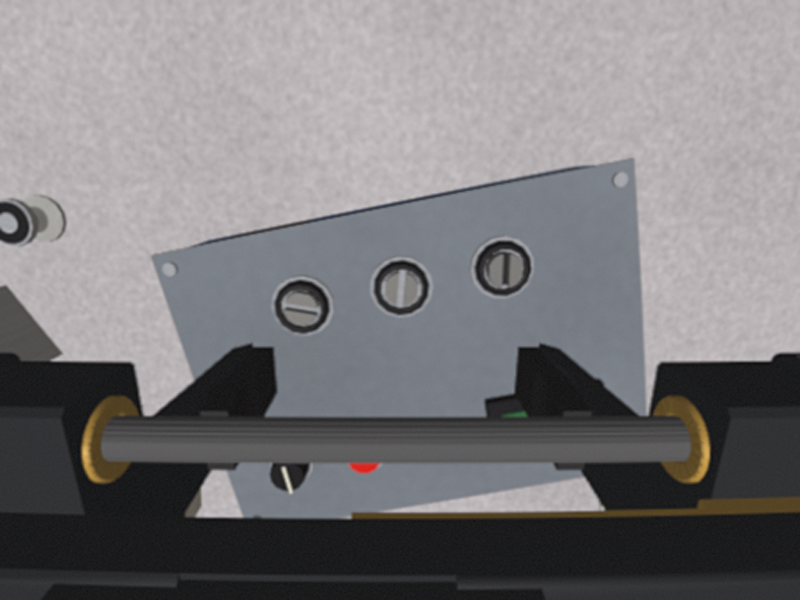

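The wrist picture shows the console with three holders at (302,306), (401,287) and (503,267). I can't tell yet which head stands proud, so I'll enlarge it.

```bash
python3 - <<'E'
from h import *
z=np.load("pics/w1.npz");W=z["frame"];S=arm.snapshot("scene");D=arm.snapshot("side")
f=lambda im,u,v,h:cv2.resize(im[v-h:v+h,u-h:u+h],(260,260),interpolation=cv2.INTER_CUBIC)
r1=np.hstack([f(W,193,196,24),f(W,257,184,24),f(W,322,171,24)])
r2=np.hstack([cv2.resize(S["frame"][172:200,330:406],(390,144),interpolation=cv2.INTER_CUBIC),cv2.resize(D["frame"][112:154,240:282],(390,390),interpolation=cv2.INTER_CUBIC)[100:244]])
cv2.imwrite("pics/c2.png",np.vstack([r1,cv2.resize(np.vstack([r2]),(780,288))]))
E
```

```text
(no output)
```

View pics/c2.png

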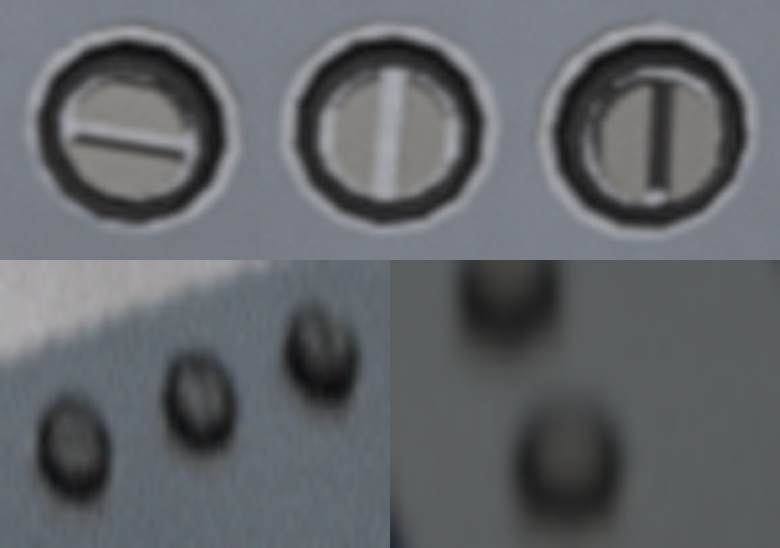

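Each head sits against its bezel slightly differently, and the right one (650,136) looks displaced, as a proud head would be. I'll settle it numerically by comparing the head disc and the bezel ring in the existing image.

```bash
cat > fit.py <<'E'
from h import *
from scipy.optimize import minimize
th=np.linspace(0,2*np.pi,120,endpoint=False);C=np.c_[np.cos(th),np.sin(th)]
def circ(s,x,y,z,r): return proj(s,np.c_[x+r*C[:,0],y+r*C[:,1],np.full(120,z)])
def samp(g,P): return cv2.remap(g,P[:,0].astype(np.float32)[None],P[:,1].astype(np.float32)[None],cv2.INTER_CUBIC)[0]
def edge(s,g,x0,z,r,sgn,R=.005):
    # circle edge: outside minus inside brightness, sgn=+1 bright outside
    def c(p): return -sgn*np.mean(np.clip(sgn*(samp(g,circ(s,*p,z,r+.0009))-samp(g,circ(s,*p,z,r-.0009))),-20,60)*sgn)
    gr=[(c((x0[0]+a,x0[1]+b)),x0[0]+a,x0[1]+b) for a in np.arange(-R,R+1e-6,.001) for b in np.arange(-R,R+1e-6,.001)]
    m=min(gr); q=minimize(c,m[1:],method="Nelder-Mead",options=dict(initial_simplex=[[m[1],m[2]],[m[1]+.001,m[2]],[m[1],m[2]+.001]],xatol=1e-5))
    return q.x,q.fun
E
python3 - <<'E'
from fit import *
s=dict(np.load("pics/w1.npz"));g=cv2.cvtColor(s["frame"],cv2.COLOR_BGR2GRAY).astype(np.float32)
w=s["frame"].astype(np.float32);warm=cv2.GaussianBlur(w[...,2]-w[...,0],(0,0),.7)
for u in((193,196),(257,184),(322,171)):
    c0=atz(s,u,.094)[:2]
    b,e=edge(s,g,c0,.094,.0165,1)
    sub=warm[u[1]-16:u[1]+17,u[0]-16:u[0]+17]
    hs=[edge(s,-warm,b,z,.010,1,.004) for z in(.094,.097)]
    print(b.round(4),round(e,1),*[((h[0]-b)*1e3).round(2).tolist()+[round(h[1],1)] for h in hs])
    m=(sub>4);ys,xs=np.nonzero(m);print(m.sum(),cv2.minEnclosingCircle(np.c_[xs,ys].astype(np.float32)), sub.min(),sub.max())
E
```

```text
[0.5388 0.1413] -59.0 [0.81, -1.03, np.float64(-4.0)] [0.15, -0.09, np.float64(-3.9)]
183 ((14.600000381469727, 17.200000762939453), 9.929852485656738) -13.381384 5.563259
[0.5428 0.1999] -57.9 [0.67, -0.13, np.float64(-4.3)] [-0.07, 0.03, np.float64(-4.0)]
134 ((15.55660343170166, 16.316038131713867), 9.48266887664795) -13.489571 5.3817234
[0.5468 0.2585] -59.5 [1.28, 0.95, np.float64(-4.1)] [0.6, 0.45, np.float64(-4.1)]
97 ((17.230770111083984, 18.0), 10.185656547546387) -13.513218 4.84725
```

Head heights relative to the camera rank the right holder (y≈0.258) about 2 mm above the others, which agrees with the network. I'll go closer to confirm and to measure the slot.

Request:
apply_moves --series '[{"grip":8.8,"xyz":[-0.1,3,2.7],"twist":0},{"grip":8.8,"xyz":[0,3,2.8],"twist":0},{"grip":8.8,"xyz":[0,0,0],"twist":0},{"grip":8.8,"xyz":[0,0,0],"twist":0}]'

```text
time_s: 3.4
tool_pos: [0.564, 0.2547, 0.1348]
tcp_rot: [-0.001, 0.128, 0.992, -0.001]
wrist_force: [0.2, 0.6, 0.1]
grip_width: 0.088
grip_force: 0.0
```

```bash
python3 - <<'E'
from fit import *
s=arm.snapshot("wrist");np.savez("pics/w2.npz",**{k:s[k] for k in("frame","mtx","dist","extrinsics")})
print(arm.state()["joints"].round(3),arm.state()["tool_pos"],np.array(s["extrinsics"]).round(4))
P=proj(s,[[.5428,.1999,.094],[.5468,.2585,.094]]);print(P)
u,v=P[1].round().astype(int)
im=s["frame"][v-60:v+60,max(u-130,0):u+60]
cv2.imwrite("pics/w2.png",cv2.resize(im,None,fx=4,fy=4,interpolation=cv2.INTER_CUBIC))
E
```

```text
[ 0.383  0.242  1.829 -0.     1.071 -0.929] [0.56476505 0.25435066 0.1360358 ] [[ 0.2545 -0.9331 -0.2541  0.4979]
 [ 0.9671  0.2452  0.0682  0.272 ]
 [-0.0013 -0.2631  0.9648  0.2805]
 [ 0.      0.      0.      1.    ]]
[[170.73744161 204.30682173]
 [252.41435579 189.24045497]]
```

View pics/w2.png

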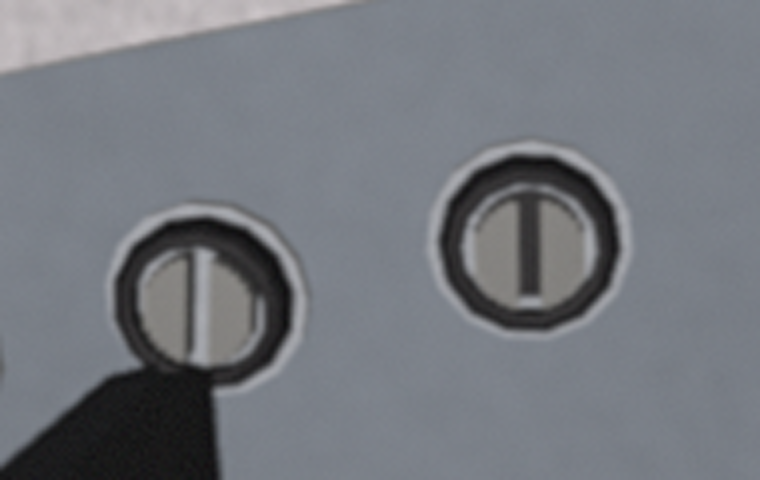

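The close view shows the middle holder at (204,300) and the right one at (530,243), both with slots roughly along the console's x. Which head is proud is still not certain. I'll take an oblique view on the way to the driver.

Request:
apply_moves --series '[{"grip":8.8,"xyz":[-1.5,-4.05,-0.35],"twist":0},{"grip":8.8,"xyz":[-1.5,-4.05,-0.35],"twist":0},{"grip":8.8,"xyz":[-1.5,-4.05,-0.35],"twist":0},{"grip":8.8,"xyz":[-1.5,-4.05,-0.35],"twist":0},{"grip":8.8,"xyz":[0,0,0],"twist":0},{"grip":8.8,"xyz":[0,0,0],"twist":0}]'

```text
time_s: 4.05
tool_pos: [0.5822, 0.0806, 0.1516]
tcp_rot: [0.001, 0.131, 0.991, 0.0]
wrist_force: [-0.6, 0.8, -0.1]
grip_width: 0.0882
grip_force: 0.0
```

```bash
python3 - <<'E'
from fit import *
s=arm.snapshot("wrist");np.savez("pics/w3.npz",**{k:s[k] for k in("frame","mtx","dist","extrinsics")})
print(np.array(s["extrinsics"])[:3,3])
F=np.array([[.5388,.1413,.094],[.5428,.1999,.094],[.5468,.2585,.094]])
P=proj(s,F);print(P)
rows=[]
for n in("w2","w3"):
    t=dict(np.load(f"pics/{n}.npz"));fr=cv2.copyMakeBorder(t["frame"],30,30,30,30,cv2.BORDER_CONSTANT);r=[]
    for p in proj(t,F):
        u,v=np.clip(p.round().astype(int),0,[511,383])+30
        r.append(cv2.resize(fr[v-26:v+26,u-26:u+26],(266,266),interpolation=cv2.INTER_CUBIC))
    rows.append(np.hstack(r))
cv2.imwrite("pics/w3.png",np.vstack(rows))
E
```

```text
[0.51553254 0.09800867 0.29697931]
[[319.30733495 128.58717994]
 [400.84588224 112.69890123]
 [482.01822853  97.18624661]]
```

View pics/w3.png

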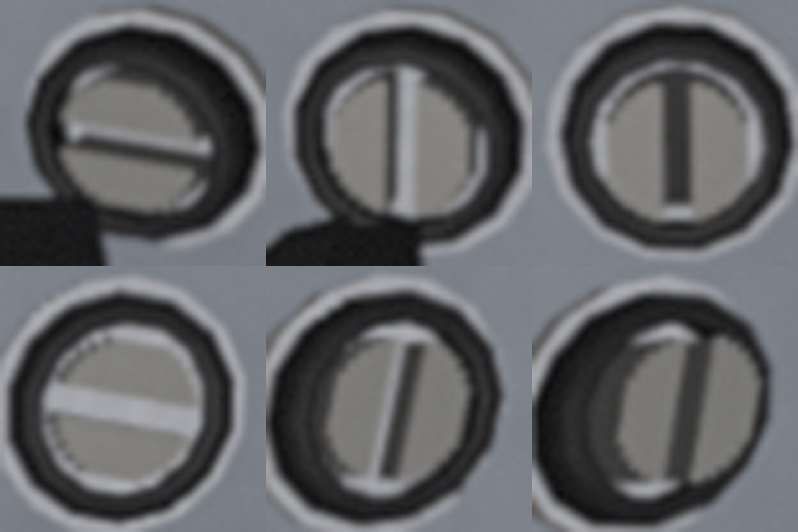

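The bottom row is the oblique view: the right-hand head (690,410) rides over its bezel rim, while the left one in the equally oblique opposite view sits inside its rim. The loose carrier is the one at y≈0.258. Now to the driver.

Request:
apply_moves --series '[{"grip":8.8,"xyz":[-0.36,-3.87,-1.83],"twist":0},{"grip":8.8,"xyz":[-0.36,-3.87,-1.83],"twist":0},{"grip":8.8,"xyz":[-0.36,-3.87,-1.83],"twist":0},{"grip":8.8,"xyz":[-0.36,-3.87,-1.83],"twist":0},{"grip":8.8,"xyz":[-0.36,-3.87,0],"twist":0},{"grip":8.8,"xyz":[-0.36,-3.87,0],"twist":0},{"grip":8.8,"xyz":[0,0,0],"twist":0},{"grip":8.8,"xyz":[0,0,0],"twist":0}]'

```text
time_s: 4.9
tool_pos: [0.5429, -0.1474, 0.2231]
tcp_rot: [0.0, 0.13, 0.992, 0.0]
wrist_force: [0.4, 0.9, -1.0]
grip_width: 0.0878
grip_force: 0.0
```

```bash
python3 - <<'E'
from fit import *
s=arm.snapshot("wrist");np.savez("pics/w4.npz",**{k:s[k] for k in("frame","mtx","dist","extrinsics")})
print(np.array(s["extrinsics"])[:3,3],arm.state()["tool_pos"])
for q in("driver","rack","cross_driver"): print(q,[(np.round(r["extent"]).tolist(),round(r["conf"],2)) for r in arm.recognise(q,s)])
p=proj(s,[.525,-.144,.181])[0];print(p)
u,v=p.round().astype(int)
a=cv2.resize(s["frame"],(512,384));v0=max(v-50,0);u0=max(u-50,0)
b=cv2.resize(s["frame"][v0:v0+100,u0:u0+75],(288,384),interpolation=cv2.INTER_CUBIC);print(u0,v0)
b=cv2.convertScaleAbs(b,alpha=2.5)
cv2.imwrite("pics/w4.png",np.hstack([a,b]))
# slot direction in w2
t=dict(np.load("pics/w2.npz"));g=cv2.cvtColor(t["frame"],cv2.COLOR_BGR2GRAY).astype(np.float32)
c0=np.array([.5468,.2585])
# warp head to metric at z=.097 : 0.1mm/px
n=240;X,Y=np.meshgrid((np.arange(n)-120)*1e-4,(np.arange(n)-120)*1e-4)
for nm in("w1","w2","w3"):
    t=dict(np.load(f"pics/{nm}.npz"));w=t["frame"].astype(np.float32)
    Q=proj(t,np.c_[c0[0]+X.ravel(),c0[1]+Y.ravel(),np.full(n*n,.097)]).astype(np.float32).reshape(n,n,2)
    wm=cv2.remap(w[...,2]-w[...,0],Q[...,0],Q[...,1],cv2.INTER_CUBIC); wm=cv2.GaussianBlur(wm,(0,0),4)
    m=(wm>1.5).astype(np.uint8);k,l,st,ce=cv2.connectedComponentsWithStats(m);i=np.argsort(-st[1:,4])[:2]+1
    print(nm,st[i,4],(ce[i]-120)/10, "slot angle", [0.5*np.arctan2(2*np.cov(np.array(np.nonzero(l==j))[::-1])[0,1],np.subtract(*np.diag(np.cov(np.array(np.nonzero(l==j))[::-1])))).round(3) for j in i], "perp", np.arctan2(*(ce[i[0]]-ce[i[1]])[[0,1]]).round(3))
E
```

```text
[ 0.47652927 -0.13013346  0.36863593] [ 0.54300021 -0.14669381  0.22300066]
driver [([231.0, 155.0, 274.0, 204.0], 0.96), ([35.0, 83.0, 166.0, 131.0], 0.71)]
rack [([82.0, 112.0, 304.0, 252.0], 0.97), ([0.0, 0.0, 40.0, 25.0], 0.67)]
cross_driver [([95.0, 223.0, 140.0, 264.0], 0.72)]
[251.27637711 187.80204725]
201 138
w1 [14340 13117] [[ 2.66972803  5.46080893]
 [-0.73734086 -4.06725623]] slot angle [np.float64(-0.165), np.float64(-0.2305)] perp 0.343
w2 [12890 12800] [[ 0.40259891 -3.99408068]
 [ 2.60921875  5.34589844]] slot angle [np.float64(-0.284), np.float64(-0.1915)] perp -2.91Traceback (most recent call last):
  File "<stdin>", line 21, in <module>
IndexError: index 1 is out of bounds for axis 0 with size 1
```

View pics/w4.png

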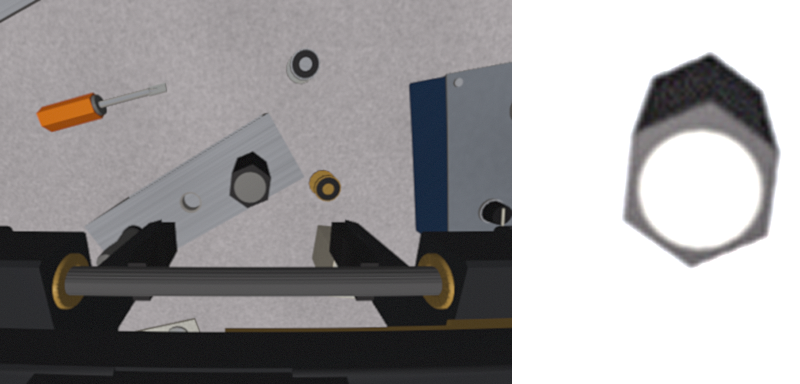

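The picture shows the black hex handle in the rack at (250,180), with the orange one lying at (70,110). I'll measure the handle's flats and axis.

```bash
python3 - <<'E'
from fit import *
s=dict(np.load("pics/w4.npz"))
v=np.array([(708,97),(773,150),(766,232),(691,265),(625,220),(637,134)],float);v[:,0]-=512
uv=v/3.84+[201,138]
P=np.array([atz(s,p,.181)[:2] for p in uv]);c=P.mean(0);print(c,np.linalg.norm(P-c,axis=1).round(4))
a=np.arctan2(*(P-c).T[::-1]);print("flat normals mod60deg",np.angle(np.exp(6j*(a+np.pi/6)).mean())/6,np.angle(np.exp(6j*(a+np.pi/6)))/6)
# rack from top plate hole: mid hole
print("mid",atz(s,(190,201),.105))
E
```

```text
[ 0.52343357 -0.14453192] [0.016  0.0146 0.0151 0.0156 0.0153 0.0146]
flat normals mod60deg 0.15852409207413537 [0.17133218 0.18618897 0.14005075 0.15344191 0.20022921 0.09919093]
mid [ 0.54204024 -0.21198186  0.105     ]
```

Request:
apply_moves --series '[{"grip":8.8,"xyz":[1.89,-0.28,0],"twist":0.105},{"grip":8.8,"xyz":[0,0,0],"twist":0},{"grip":8.8,"xyz":[0,0,3.2],"twist":0},{"grip":8.8,"xyz":[0,0,3.2],"twist":0},{"grip":8.8,"xyz":[0,0,3.3],"twist":0},{"grip":8.8,"xyz":[0,0,0],"twist":0}]' --grip_force 20

```text
time_s: 5.7
tool_pos: [0.5205, -0.1439, 0.121]
tcp_rot: [-0.005, 0.18, 0.984, 0.001]
wrist_force: [-1.2, -0.4, -0.5]
grip_width: 0.0878
grip_force: 0.0
```

Request:
apply_moves --series '[{"grip":4,"xyz":[0,0,0],"twist":0},{"grip":4,"xyz":[0,0,0],"twist":0},{"grip":4,"xyz":[0,0,0],"twist":0},{"grip":4,"xyz":[0,0,0],"twist":0},{"grip":2.4,"xyz":[0,0,0],"twist":0},{"grip":2.4,"xyz":[0,0,0],"twist":0},{"grip":2.4,"xyz":[0,0,0],"twist":0},{"grip":2.4,"xyz":[0,0,0],"twist":0},{"grip":2.4,"xyz":[0,0,0],"twist":0},{"grip":2.4,"xyz":[0,0,0],"twist":0}]'

```text
time_s: 6.7
tool_pos: [0.5238, -0.1458, 0.126]
tcp_rot: [-0.0, 0.181, 0.983, 0.0]
wrist_force: [0.3, 0.4, 1.3]
grip_width: 0.0277
grip_force: 20.0
```

Request:
apply_moves --series '[{"grip":2.4,"xyz":[0,0,-1],"twist":0},{"grip":2.4,"xyz":[0,0,-3],"twist":0},{"grip":2.4,"xyz":[0,0,-4],"twist":0},{"grip":2.4,"xyz":[0,0,-4],"twist":0},{"grip":2.4,"xyz":[0,0,-2],"twist":0},{"grip":2.4,"xyz":[0,0,0],"twist":0},{"grip":2.4,"xyz":[0,0,0],"twist":0}]' --grip_force 30

```text
time_s: 7.4
tool_pos: [0.5235, -0.1458, 0.2656]
tcp_rot: [-0.0, 0.181, 0.983, -0.0]
wrist_force: [0.3, 0.3, -1.9]
grip_width: 0.0279
grip_force: 30.0
```

```bash
python3 - <<'E'
from fit import *
st=arm.state();print(st["tool_pos"],st["wrist_force"],st["joints"].round(3))
x,y,z=st["tool_pos"];tip=[x,y,z-.021-.085]
ims=[]
for n in("scene","side","wrist"):
    s=arm.snapshot(n);p=proj(s,tip)[0].round().astype(int);print(n,p)
    np.savez(f"pics/b_{n}.npz",**{k:s[k] for k in("frame","mtx","dist","extrinsics")})
    u,v=np.clip(p,[33,45],[478,338]);ims.append(cv2.resize(s["frame"][v-45:v+45,u-33:u+33],(264,360),interpolation=cv2.INTER_CUBIC))
    print(n,"crop origin",u-33,v-45,"scale 4")
    print([(np.round(r["extent"]).tolist(),round(r["conf"],2)) for r in arm.recognise("driver_tip",s)])
cv2.imwrite("pics/b.png",np.hstack(ims))
E
```

```text
[ 0.52353483 -0.14584006  0.26563216] [ 0.25236869  0.3034639  -1.85652869] [-0.317 -0.002  1.853 -0.     1.291 -1.523]
scene [214 188]
scene crop origin 181 143 scale 4
[([104.0, 224.0, 156.0, 244.0], 0.86), ([198.0, 112.0, 222.0, 189.0], 0.82)]
side [313 181]
side crop origin 280 136 scale 4
[([273.0, 279.0, 322.0, 350.0], 0.66), ([306.0, 116.0, 329.0, 184.0], 0.56), ([286.0, 189.0, 399.0, 307.0], 0.38)]
wrist [253 191]
wrist crop origin 220 146 scale 4
[([67.0, 112.0, 174.0, 161.0], 0.84), ([218.0, 186.0, 286.0, 327.0], 0.62)]
```

View pics/b.png

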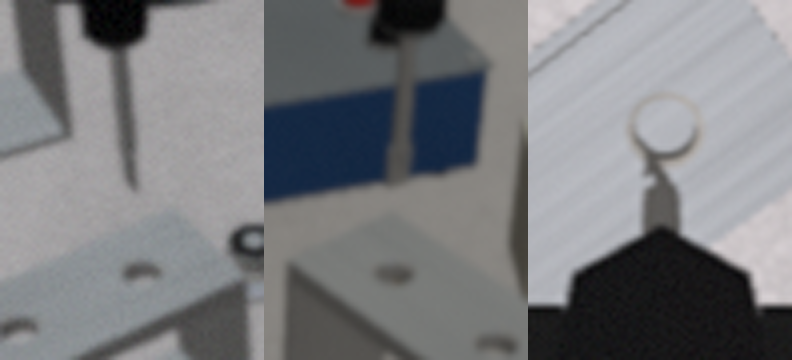

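The scene view shows the blade nearly edge-on at (130,150) and the side view shows it broad at (400,160). I'll check that against the yaw candidates in the wrist image.

```bash
python3 - <<'E'
from fit import *
st=arm.state();x,y,z=st["tool_pos"];zt=z-.106
for n,ox in(("scene",0),("side",264),("wrist",528)):
    s=dict(np.load(f"pics/b_{n}.npz"));o={"scene":(181,143),"side":(280,136),"wrist":(220,146)}[n]
    for a in(.158,1.205,-.889):
        d=np.array([np.cos(a),np.sin(a),0])*.006;e=np.array([-d[1],d[0],0])/6
        P=proj(s,[np.array([x,y,zt])+d*i+e*j for i,j in((1,1),(1,-1),(-1,-1),(-1,1))])
        print(n,a,((P-o)*4+[ox,0]).round().tolist())
E
```

```text
scene 0.158 [[138.0, 189.0], [134.0, 190.0], [124.0, 177.0], [128.0, 176.0]]
scene 1.205 [[144.0, 182.0], [143.0, 184.0], [119.0, 184.0], [119.0, 182.0]]
scene -0.889 [[125.0, 190.0], [122.0, 189.0], [137.0, 176.0], [140.0, 177.0]]
side 0.158 [[405.0, 177.0], [407.0, 179.0], [387.0, 187.0], [384.0, 185.0]]
side 1.205 [[392.0, 175.0], [396.0, 175.0], [399.0, 189.0], [395.0, 189.0]]
side -0.889 [[408.0, 184.0], [406.0, 186.0], [383.0, 180.0], [385.0, 178.0]]
wrist 0.158 [[678.0, 195.0], [670.0, 199.0], [645.0, 156.0], [652.0, 152.0]]
wrist 1.205 [[687.0, 172.0], [687.0, 180.0], [635.0, 180.0], [635.0, 172.0]]
wrist -0.889 [[652.0, 199.0], [645.0, 195.0], [670.0, 152.0], [678.0, 156.0]]
```

Blade yaw is 0.158. Going to the loose carrier, aligned to the slot direction of about -0.23.

Request:
apply_moves --series '[{"grip":2.4,"xyz":[0,0,0],"twist":0.13},{"grip":2.4,"xyz":[0,0,0],"twist":0.13},{"grip":2.4,"xyz":[0,0,0],"twist":0.13},{"grip":2.4,"xyz":[2.88,3.47,0],"twist":0},{"grip":2.4,"xyz":[2.88,3.47,0],"twist":0},{"grip":2.4,"xyz":[2.88,3.47,0],"twist":0},{"grip":2.4,"xyz":[2.88,3.47,0],"twist":0},{"grip":2.4,"xyz":[2.88,3.47,0],"twist":0},{"grip":2.4,"xyz":[2.88,3.47,0],"twist":0},{"grip":2.4,"xyz":[2.88,3.47,0],"twist":0}]'

```text
time_s: 8.7
tool_pos: [0.5429, 0.171, 0.2652]
tcp_rot: [-0.0, 0.368, 0.93, -0.0]
wrist_force: [0.5, 0.3, -1.4]
grip_width: 0.0274
grip_force: 30.0
```

Request:
apply_moves --series '[{"grip":2.4,"xyz":[2.88,3.47,0],"twist":0},{"grip":2.4,"xyz":[2.88,3.47,0],"twist":0},{"grip":2.4,"xyz":[0,0,2.4],"twist":0},{"grip":2.4,"xyz":[0,0,2.3],"twist":0},{"grip":2.4,"xyz":[0,0,0],"twist":0},{"grip":2.4,"xyz":[0,0,0],"twist":0},{"grip":2.4,"xyz":[0,0,0],"twist":0}]'

```text
time_s: 9.4
tool_pos: [0.5497, 0.2592, 0.2201]
tcp_rot: [0.001, 0.369, 0.93, 0.001]
wrist_force: [-0.4, 0.3, -1.1]
grip_width: 0.0277
grip_force: 30.0
```

```bash
python3 - <<'E'
from fit import *
st=arm.state();print(st["tool_pos"],st["tcp_rot"].round(4),st["wrist_force"].round(2),st["joints"].round(3))
s=arm.snapshot("wrist");np.savez("pics/w5.npz",**{k:s[k] for k in("frame","mtx","dist","extrinsics")})
T=st["tool_pos"]-[0,0,.106]
print(proj(s,[T,[.548,.259,.097]]))
cv2.imwrite("pics/w5.png",cv2.resize(s["frame"][140:240,190:315],(750,600),interpolation=cv2.INTER_CUBIC))
E
```

```text
[0.54974203 0.25915857 0.22012585] [6.000e-04 3.688e-01 9.295e-01 6.000e-04] [-0.37  0.3  -1.12] [ 0.4    0.149  1.776  0.     1.215 -0.416]
[[253.28812362 188.6342247 ]
 [251.9174149  182.98137845]]
```

View pics/w5.png

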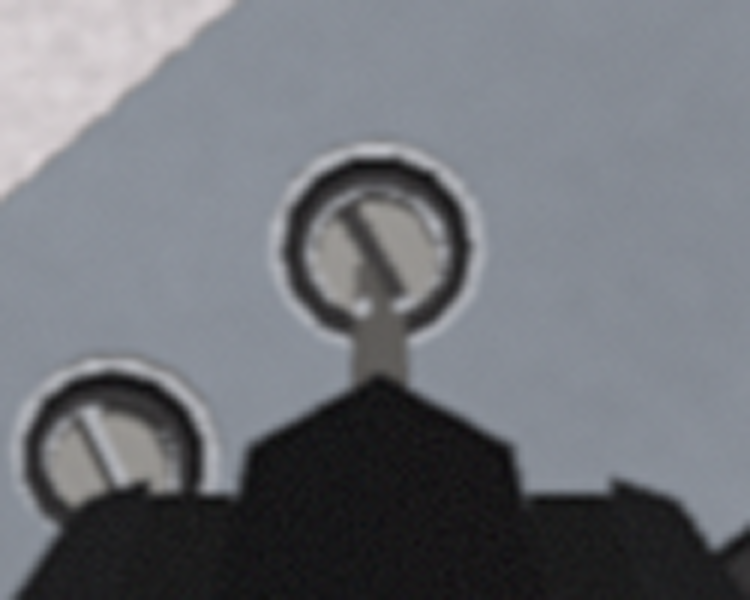

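The picture shows the loose carrier at (376,250) with its slot from (347,212) to (398,292). The blade tip hovers just below and left of it and is nearly parallel. Next I compute the lateral offsets.

```bash
python3 - <<'E'
from fit import *
s=dict(np.load("pics/w5.npz"));T=np.array([.54974,.25916])
f=lambda u,v,z:atz(s,(u/6+190,v/6+140),z)[:2]
c=f(375.5,251,.097);a=f(347,212,.097);b=f(398,292,.097);bz=f(376,245,.090)
print("head",c,"bezel",bz,"slot ang",np.arctan2(*(a-b)[::-1])-np.pi,"slotmid",(a+b)/2,"len",np.linalg.norm(a-b))
y=np.array([2*.3688*.9295,.9295**2-.3688**2]);x=np.array([-y[1],y[0]])
for p in(c,bz,(a+b)/2): print(((p-T)@x*100).round(3),((p-T)@y*100).round(3))
g=cv2.cvtColor(s["frame"],cv2.COLOR_BGR2GRAY).astype(np.float32)
print([ (e[0].round(4),e[1].round(1)) for e in(edge(s,g,bz,z,.0165,1) for z in(.088,.091,.094))])
print("yaw blade",np.arctan2(y[1],y[0])-1.047)
E
```

```text
head [0.54759953 0.26028675] bezel [0.54815231 0.25988788] slot ang -0.20197439626026448 slotmid [0.54743401 0.25979854] len 0.016024483525005115
0.233 -0.065
0.165 -0.056
0.212 -0.112
[(array([0.5482, 0.2591]), np.float64(-55.2)), (array([0.5479, 0.2596]), np.float64(-55.2)), (array([0.5474, 0.2601]), np.float64(-54.1))]
yaw blade -0.23164551464970162
```

Request:
apply_moves --series '[{"grip":2.4,"xyz":[0.2,-0.08,0],"twist":0},{"grip":2.4,"xyz":[0,0,0.7],"twist":0},{"grip":2.4,"xyz":[0,0,0.6],"twist":0},{"grip":2.4,"xyz":[0,0,0],"twist":0},{"grip":2.4,"xyz":[0,0,0],"twist":0},{"grip":2.4,"xyz":[0,0,0],"twist":0}]'

```text
time_s: 10.05
tool_pos: [0.547, 0.26, 0.2059]
tcp_rot: [-0.0, 0.369, 0.93, -0.0]
wrist_force: [-1.4, 0.4, -1.1]
grip_width: 0.028
grip_force: 30.0
```

Request:
apply_moves --series '[{"grip":2.4,"xyz":[0,0,0.1],"twist":0},{"grip":2.4,"xyz":[0,0,0.1],"twist":0},{"grip":2.4,"xyz":[0,0,0],"twist":0}]'

```text
time_s: 10.35
tool_pos: [0.5469, 0.26, 0.2038]
tcp_rot: [-0.0, 0.368, 0.93, -0.0]
wrist_force: [0.2, -0.2, -1.3]
grip_width: 0.0277
grip_force: 30.0
```

Request:
apply_moves --series '[{"grip":2.4,"xyz":[0,0,0.05],"twist":0},{"grip":2.4,"xyz":[0,0,0.05],"twist":0},{"grip":2.4,"xyz":[0,0,0],"twist":0}]'

```text
time_s: 10.65
tool_pos: [0.5469, 0.26, 0.2028]
tcp_rot: [-0.0, 0.368, 0.93, -0.0]
wrist_force: [0.5, 0.2, -1.6]
grip_width: 0.028
grip_force: 30.0
```

Request:
apply_moves --series '[{"grip":2.4,"xyz":[-0.05,0.05,0],"twist":0},{"grip":2.4,"xyz":[0,0,0.05],"twist":0},{"grip":2.4,"xyz":[0,0,0.05],"twist":0},{"grip":2.4,"xyz":[0,0,0],"twist":0}]'

```text
time_s: 11.05
tool_pos: [0.5476, 0.26, 0.2018]
tcp_rot: [-0.0, 0.368, 0.93, -0.0]
wrist_force: [0.1, -0.2, -1.8]
grip_width: 0.0279
grip_force: 30.0
```

Request:
apply_moves --series '[{"grip":2.4,"xyz":[0,0,0.05],"twist":0},{"grip":2.4,"xyz":[0,0,0.05],"twist":0},{"grip":2.4,"xyz":[0,0,0],"twist":0}]'

```text
time_s: 11.35
tool_pos: [0.5476, 0.26, 0.2008]
tcp_rot: [-0.0, 0.369, 0.93, -0.0]
wrist_force: [-0.2, -0.9, -1.5]
grip_width: 0.0275
grip_force: 30.0
```

Request:
apply_moves --series '[{"grip":2.4,"xyz":[0,0,0.05],"twist":0},{"grip":2.4,"xyz":[0,0,0],"twist":0},{"grip":2.4,"xyz":[0,0,0],"twist":0}]'

```text
time_s: 11.65
tool_pos: [0.5477, 0.26, 0.2004]
tcp_rot: [-0.0, 0.369, 0.93, -0.0]
wrist_force: [0.5, -0.2, -1.2]
grip_width: 0.0281
grip_force: 30.0
```

Request:
apply_moves --series '[{"grip":2.4,"xyz":[0,0,0.05],"twist":0},{"grip":2.4,"xyz":[0,0,0.05],"twist":0},{"grip":2.4,"xyz":[0,0,0],"twist":0}]'

```text
time_s: 11.95
tool_pos: [0.5476, 0.26, 0.1993]
tcp_rot: [-0.0, 0.369, 0.93, -0.0]
wrist_force: [-0.7, 0.9, -2.2]
grip_width: 0.0278
grip_force: 30.0
```

Request:
apply_moves --series '[{"grip":2.4,"xyz":[0,0,0.05],"twist":0},{"grip":2.4,"xyz":[0,0,0.05],"twist":0},{"grip":2.4,"xyz":[0,0,0],"twist":0}]'

```text
time_s: 12.25
tool_pos: [0.5476, 0.26, 0.1983]
tcp_rot: [-0.0, 0.369, 0.93, -0.0]
wrist_force: [0.1, -0.2, -1.5]
grip_width: 0.0275
grip_force: 30.0
```

Request:
apply_moves --series '[{"grip":2.4,"xyz":[0,0,0.05],"twist":0},{"grip":2.4,"xyz":[0,0,0],"twist":0},{"grip":2.4,"xyz":[0,0,0],"twist":0}]'

```text
time_s: 12.55
tool_pos: [0.5477, 0.26, 0.1979]
tcp_rot: [-0.0, 0.369, 0.93, -0.0]
wrist_force: [-0.3, 0.8, -1.7]
grip_width: 0.0277
grip_force: 30.0
```

Request:
apply_moves --series '[{"grip":2.4,"xyz":[0,0,0.05],"twist":0},{"grip":2.4,"xyz":[0,0,0.05],"twist":0},{"grip":2.4,"xyz":[0,0,0],"twist":0}]'

```text
time_s: 12.85
tool_pos: [0.5477, 0.2601, 0.1969]
tcp_rot: [0.0, 0.368, 0.93, 0.0]
wrist_force: [-0.1, -0.0, -1.5]
grip_width: 0.0278
grip_force: 30.0
```

Request:
apply_moves --series '[{"grip":2.4,"xyz":[0,0,0.05],"twist":0},{"grip":2.4,"xyz":[0,0,0],"twist":0},{"grip":2.4,"xyz":[0,0,0],"twist":0}]'

```text
time_s: 13.15
tool_pos: [0.5477, 0.26, 0.1966]
tcp_rot: [0.0, 0.369, 0.93, 0.0]
wrist_force: [0.0, 0.2, 0.1]
grip_width: 0.0278
grip_force: 30.0
```

Request:
apply_moves --series '[{"grip":2.4,"xyz":[0,0,0.04],"twist":0},{"grip":2.4,"xyz":[0,0,0],"twist":0},{"grip":2.4,"xyz":[0,0,0],"twist":0}]'

```text
time_s: 13.45
tool_pos: [0.5478, 0.26, 0.1962]
tcp_rot: [0.0, 0.369, 0.93, 0.0]
wrist_force: [0.3, -0.2, 1.8]
grip_width: 0.0278
grip_force: 30.0
```

There is contact at tip z≈0.090 with about 3.3 N above baseline. That is the slot floor, so the blade is 7 mm in. Start turning with small steps.

Request:
apply_moves --series '[{"grip":2.4,"xyz":[0,0,0],"twist":0.05},{"grip":2.4,"xyz":[0,0,0],"twist":0.05},{"grip":2.4,"xyz":[0,0,0],"twist":0.05},{"grip":2.4,"xyz":[0,0,0.01],"twist":0.05},{"grip":2.4,"xyz":[0,0,0],"twist":0}]'

```text
time_s: 13.95
tool_pos: [0.548, 0.2601, 0.1962]
tcp_rot: [0.0, 0.46, 0.888, 0.0]
wrist_force: [-0.7, 0.0, 1.1]
grip_width: 0.0277
grip_force: 30.0
```

```bash
cat > q.py <<'E'
from h import *
t=[];f=[]
for i in range(3):
    st=arm.state();t.append(st["ft_torque"]);f.append(st["wrist_force"]);arm.snapshot("wrist")
q=st["tcp_rot"];print(st["time_s"],"T",np.round(t,3).tolist(),"F",np.mean(f,0).round(2),"yaw",round(np.arctan2(q[2]**2-q[1]**2,2*q[1]*q[2])-1.047,3),st["tool_pos"].round(4),"j6",st["joints"][5].round(3))
E
python3 q.py
```

```text
14.05 T [[-0.068, 0.038, -0.015], [-0.045, 0.036, 0.022], [-0.054, -0.025, 0.033]] F [-0.   -0.03  1.34] yaw -0.43 [0.5479 0.2602 0.1962] j6 -0.215
```

Request:
apply_moves --series '[{"grip":2.4,"xyz":[0,0,0.01],"twist":0.05},{"grip":2.4,"xyz":[0,0,0.01],"twist":0.05},{"grip":2.4,"xyz":[0,0,0.01],"twist":0.05},{"grip":2.4,"xyz":[0,0,0.01],"twist":0.05},{"grip":2.4,"xyz":[0,0,0],"twist":0}]'

```text
time_s: 14.6
tool_pos: [0.5481, 0.2602, 0.1958]
tcp_rot: [0.0, 0.546, 0.838, 0.0]
wrist_force: [0.8, 0.8, 0.7]
grip_width: 0.028
grip_force: 30.0
```

```bash
python3 q.py
```

```text
14.7 T [[0.09, -0.159, 0.053], [0.066, -0.177, 0.048], [0.108, -0.133, 0.09]] F [0.59 0.43 1.26] yaw -0.629 [0.548  0.2602 0.1958] j6 -0.015
```

Request:
apply_moves --series '[{"grip":2.4,"xyz":[0,0,0.017],"twist":0.08},{"grip":2.4,"xyz":[0,0,0.017],"twist":0.08},{"grip":2.4,"xyz":[0,0,0.017],"twist":0.08},{"grip":2.4,"xyz":[0,0,0.017],"twist":0.08},{"grip":2.4,"xyz":[0,0,0.017],"twist":0.08},{"grip":2.4,"xyz":[0,0,0],"twist":0}]'

```text
time_s: 15.35
tool_pos: [0.5483, 0.2604, 0.195]
tcp_rot: [0.0, 0.701, 0.713, 0.001]
wrist_force: [2.1, -0.2, 1.4]
grip_width: 0.028
grip_force: 30.0
```

```bash
python3 q.py
```

```text
15.45 T [[0.242, -0.401, 0.023], [0.213, -0.479, 0.007], [0.211, -0.472, 0.042]] F [2.13 0.47 0.78] yaw -1.029 [0.5483 0.2603 0.195 ] j6 0.384
```

Turning smoothly. A sideways reaction of about 2 N is building, so I'll recentre slightly, press a touch more and continue.

Request:
apply_moves --series '[{"grip":2.4,"xyz":[0.025,0.045,0.02],"twist":0},{"grip":2.4,"xyz":[0,0,0.015],"twist":0.06},{"grip":2.4,"xyz":[0,0,0.015],"twist":0.06},{"grip":2.4,"xyz":[0,0,0.015],"twist":0.06},{"grip":2.4,"xyz":[0,0,0.015],"twist":0.06},{"grip":2.4,"xyz":[0,0,0],"twist":0}]'

```text
time_s: 16.1
tool_pos: [0.5486, 0.2604, 0.1942]
tcp_rot: [0.0, 0.782, 0.624, 0.001]
wrist_force: [2.5, 1.3, 1.5]
grip_width: 0.0276
grip_force: 30.0
```

```bash
python3 q.py
```

```text
16.2 T [[0.162, -0.57, 0.06], [0.217, -0.621, -0.0], [0.219, -0.659, 0.087]] F [2.38 1.   1.55] yaw -1.269 [0.5486 0.2604 0.1942] j6 0.624
```

Request:
apply_moves --series '[{"grip":2.4,"xyz":[0.03,0.05,0],"twist":0},{"grip":2.4,"xyz":[0.02,0.03,0.012],"twist":0.06},{"grip":2.4,"xyz":[0,0,0.012],"twist":0.06},{"grip":2.4,"xyz":[0,0,0.012],"twist":0.06},{"grip":2.4,"xyz":[0,0,0.012],"twist":0.06},{"grip":2.4,"xyz":[0,0,0],"twist":0}]'

```text
time_s: 16.85
tool_pos: [0.5491, 0.2605, 0.1936]
tcp_rot: [0.0, 0.851, 0.526, -0.0]
wrist_force: [2.0, 0.8, 3.3]
grip_width: 0.0276
grip_force: 30.0
```

```bash
python3 q.py
```

```text
16.95 T [[0.044, -0.453, 0.063], [0.089, -0.407, 0.021], [0.021, -0.436, 0.032]] F [2.03 0.05 3.39] yaw -1.509 [0.5491 0.2605 0.1936] j6 0.864
```

Request:
apply_moves --series '[{"grip":2.4,"xyz":[0.01,0.02,0],"twist":0.04},{"grip":2.4,"xyz":[0.01,0.02,0],"twist":0.04},{"grip":2.4,"xyz":[0,0,0],"twist":0}]'

```text
time_s: 17.3
tool_pos: [0.5493, 0.2605, 0.1934]
tcp_rot: [-0.0, 0.871, 0.491, -0.0]
wrist_force: [1.1, 0.3, 3.2]
grip_width: 0.0276
grip_force: 30.0
```

```bash
sed -i 's/range(3)/range(8)/; s/"T",np.round(t,3).tolist()/"T",np.mean(t,0).round(3)/' q.py; python3 q.py
```

```text
17.65 T [-0.001 -0.214  0.032] F [0.8  0.24 3.91] yaw -1.591 [0.5493 0.2605 0.1934] j6 0.945
```

Request:
apply_moves --series '[{"grip":2.4,"xyz":[0,0,0.01],"twist":0.04},{"grip":2.4,"xyz":[0,0,0],"twist":0}]'

```text
time_s: 17.9
tool_pos: [0.5494, 0.2605, 0.1933]
tcp_rot: [0.0, 0.881, 0.474, -0.0]
wrist_force: [0.8, -0.6, 4.5]
grip_width: 0.0277
grip_force: 30.0
```

```bash
python3 q.py
```

```text
18.25 T [-0.052 -0.104  0.046] F [0.94 0.04 4.31] yaw -1.631 [0.5494 0.2606 0.1933] j6 0.986
```

Request:
apply_moves --series '[{"grip":2.4,"xyz":[0,0,-0.05],"twist":0},{"grip":2.4,"xyz":[0,0,0],"twist":0.03},{"grip":2.4,"xyz":[0,0,0],"twist":0}]'

```text
time_s: 18.6
tool_pos: [0.5494, 0.2605, 0.1934]
tcp_rot: [0.0, 0.888, 0.46, -0.0]
wrist_force: [1.6, 0.2, 2.6]
grip_width: 0.0276
grip_force: 30.0
```

```bash
python3 q.py
```

```text
18.95 T [-0.008 -0.248  0.039] F [1.06 0.42 1.99] yaw -1.661 [0.5494 0.2605 0.1936] j6 1.016
```

Request:
apply_moves --series '[{"grip":2.4,"xyz":[0,0,0],"twist":0.03},{"grip":2.4,"xyz":[0,0,0],"twist":0}]'

```text
time_s: 19.2
tool_pos: [0.5494, 0.2605, 0.1936]
tcp_rot: [0.0, 0.895, 0.447, -0.0]
wrist_force: [1.8, -0.1, 1.2]
grip_width: 0.0275
grip_force: 30.0
```

```bash
python3 q.py
```

```text
19.55 T [-0.048 -0.261  0.027] F [ 1.1  -0.2   1.29] yaw -1.691 [0.5494 0.2606 0.1937] j6 1.046
```

Request:
apply_moves --series '[{"grip":2.4,"xyz":[0,0,0.01],"twist":0.03},{"grip":2.4,"xyz":[0,0,0],"twist":0}]'

```text
time_s: 19.8
tool_pos: [0.5494, 0.2605, 0.1936]
tcp_rot: [0.0, 0.901, 0.434, -0.0]
wrist_force: [1.7, 0.2, 2.2]
grip_width: 0.0276
grip_force: 30.0
```

```bash
python3 q.py
```

```text
20.15 T [-0.108 -0.221  0.037] F [ 1.19 -0.02  1.47] yaw -1.721 [0.5494 0.2606 0.1936] j6 1.076
```

Request:
apply_moves --series '[{"grip":2.4,"xyz":[0,0,0.006],"twist":0.03},{"grip":2.4,"xyz":[0,0,0],"twist":0}]'

```text
time_s: 20.4
tool_pos: [0.5495, 0.2605, 0.1936]
tcp_rot: [0.0, 0.908, 0.42, -0.0]
wrist_force: [1.3, 0.5, 1.0]
grip_width: 0.0278
grip_force: 30.0
```

```bash
python3 q.py
```

```text
20.75 T [-0.163 -0.21   0.045] F [ 1.34 -0.27  1.02] yaw -1.751 [0.5494 0.2605 0.1936] j6 1.106
```

Still descending at a steady 0.04 N m, so I continue in small steps and watch the torque.

Request:
apply_moves --series '[{"grip":2.4,"xyz":[0,0,0.01],"twist":0.03},{"grip":2.4,"xyz":[0,0,0],"twist":0}]'

```text
time_s: 21.0
tool_pos: [0.5495, 0.2605, 0.1935]
tcp_rot: [0.0, 0.914, 0.406, -0.0]
wrist_force: [1.0, -1.1, 1.2]
grip_width: 0.0281
grip_force: 30.0
```

```bash
python3 q.py
```

```text
21.35 T [-0.192 -0.243  0.02 ] F [ 1.18 -0.03  1.63] yaw -1.781 [0.5495 0.2605 0.1935] j6 1.136
```

Request:
apply_moves --series '[{"grip":2.4,"xyz":[0,0,0.006],"twist":0.025},{"grip":2.4,"xyz":[0,0,0],"twist":0}]'

```text
time_s: 21.6
tool_pos: [0.5495, 0.2605, 0.1934]
tcp_rot: [0.0, 0.919, 0.394, 0.0]
wrist_force: [1.5, -0.5, 1.3]
grip_width: 0.0284
grip_force: 30.0
```

```bash
python3 q.py
```

```text
21.95 T [-0.235 -0.305  0.025] F [ 1.64 -0.88  1.29] yaw -1.806 [0.5495 0.2606 0.1935] j6 1.161
```

Request:
apply_moves --series '[{"grip":2.4,"xyz":[0,0,0.006],"twist":0.025},{"grip":2.4,"xyz":[0,0,0],"twist":0}]'

```text
time_s: 22.2
tool_pos: [0.5495, 0.2605, 0.1934]
tcp_rot: [0.0, 0.924, 0.383, 0.0]
wrist_force: [1.6, -0.2, 1.7]
grip_width: 0.0279
grip_force: 30.0
```

```bash
python3 q.py; python3 -c "
from h import *
print(arm.state()['grip_width'],arm.state()['effort'].round(3))"
```

```text
22.55 T [-0.296 -0.332  0.056] F [ 1.7  -1.04  1.6 ] yaw -1.831 [0.5495 0.2605 0.1934] j6 1.186
0.027507029318655753 [ 9.4700e-01 -4.2876e+01 -3.2936e+01  7.0100e-01  4.8300e-01  4.2000e-02]
```

Request:
apply_moves --series '[{"grip":2.4,"xyz":[0.01,0.04,0.004],"twist":0.02},{"grip":2.4,"xyz":[0,0,0],"twist":0}]'

```text
time_s: 22.8
tool_pos: [0.5496, 0.2604, 0.1933]
tcp_rot: [-0.0, 0.928, 0.374, -0.0]
wrist_force: [0.4, -0.5, 1.2]
grip_width: 0.0276
grip_force: 30.0
```

```bash
sed -i 's/t=\[\]/t=[];e=[]/; s/t.append/e.append(st["effort"][5]);t.append/; s/"F",/"e6",np.round([np.mean(e),np.std(e)],3),"F",/' q.py; python3 q.py
```

```text
23.15 T [-0.152 -0.124  0.046] e6 [0.065 0.041] F [ 0.87 -0.48  1.46] yaw -1.851 [0.5497 0.2605 0.1933] j6 1.205
```

Request:
apply_moves --series '[{"grip":2.4,"xyz":[0,0,0.004],"twist":0.02},{"grip":2.4,"xyz":[0,0,0],"twist":0}]'

```text
time_s: 23.4
tool_pos: [0.5497, 0.2604, 0.1933]
tcp_rot: [-0.0, 0.931, 0.364, -0.0]
wrist_force: [0.2, -0.3, 1.6]
grip_width: 0.0276
grip_force: 30.0
```

```bash
python3 q.py
```

```text
23.75 T [-0.045 -0.003  0.026] e6 [0.065 0.042] F [ 0.41 -0.03  1.49] yaw -1.871 [0.5497 0.2604 0.1933] j6 1.225
```

Request:
apply_moves --series '[{"grip":2.4,"xyz":[0,0,0.004],"twist":0.02},{"grip":2.4,"xyz":[0,0,0],"twist":0}]'

```text
time_s: 24.0
tool_pos: [0.5498, 0.2604, 0.1933]
tcp_rot: [-0.0, 0.935, 0.355, -0.0]
wrist_force: [-0.7, 0.1, 1.8]
grip_width: 0.0279
grip_force: 30.0
```

```bash
python3 q.py
```

```text
24.35 T [0.018 0.059 0.039] e6 [0.065 0.042] F [0.17 0.33 1.46] yaw -1.891 [0.5498 0.2604 0.1932] j6 1.245
```

Request:
apply_moves --series '[{"grip":2.4,"xyz":[0,0,0.004],"twist":0.02},{"grip":2.4,"xyz":[0,0,0],"twist":0}]'

```text
time_s: 24.6
tool_pos: [0.5498, 0.2604, 0.1932]
tcp_rot: [-0.0, 0.938, 0.346, -0.0]
wrist_force: [0.7, 0.4, 1.8]
grip_width: 0.0277
grip_force: 30.0
```

```bash
python3 q.py
```

```text
24.95 T [0.02  0.095 0.05 ] e6 [0.065 0.042] F [0.09 0.42 1.56] yaw -1.911 [0.5498 0.2604 0.1932] j6 1.265
```

Request:
apply_moves --series '[{"grip":2.4,"xyz":[0,0,0.004],"twist":0.02},{"grip":2.4,"xyz":[0,0,0.004],"twist":0.015},{"grip":2.4,"xyz":[0,0,0],"twist":0}]'

```text
time_s: 25.3
tool_pos: [0.5498, 0.2604, 0.1932]
tcp_rot: [0.0, 0.944, 0.329, 0.0]
wrist_force: [-0.7, 0.1, 1.3]
grip_width: 0.028
grip_force: 30.0
```

```bash
python3 q.py; python3 - <<'E'
from h import *
s=arm.snapshot("wrist");cv2.imwrite("pics/w6.png",cv2.resize(s["frame"][130:255,180:335],(744,600),interpolation=cv2.INTER_CUBIC))
E
```

```text
25.65 T [0.032 0.103 0.033] e6 [0.062 0.036] F [0.06 0.29 1.42] yaw -1.946 [0.5498 0.2604 0.1932] j6 1.3
```

View pics/w6.png

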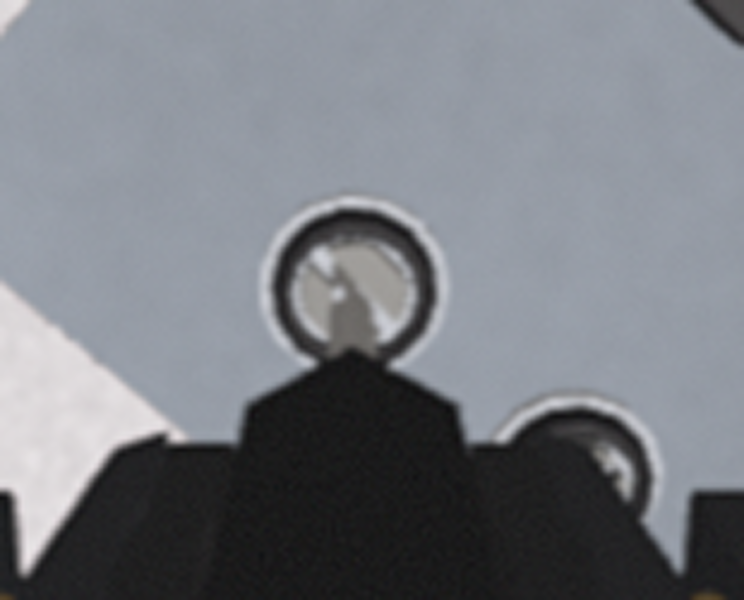

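```bash
python3 - <<'E'
from h import *
s=arm.snapshot("wrist");f=lambda u,v:atz(s,(u/4.8+180,v/4.8+130),.0945)[:2]
a,b=f(322,260),f(388,322);d=b-a;print(a,b,np.linalg.norm(d),np.arctan2(d[1],d[0]),np.arctan2(-d[1],-d[0]),(a+b)/2)
i=s["frame"][130:255,180:335][30:80,50:95];cv2.imwrite("pics/w7.png",cv2.resize(i,(540,600),interpolation=cv2.INTER_CUBIC))
E
```

```text
[0.55035703 0.26803045] [0.54859628 0.25063361] 0.01748571875558771 -1.6716641216653114 1.469928531924482 [0.54947666 0.25933203]
```

View pics/w7.png

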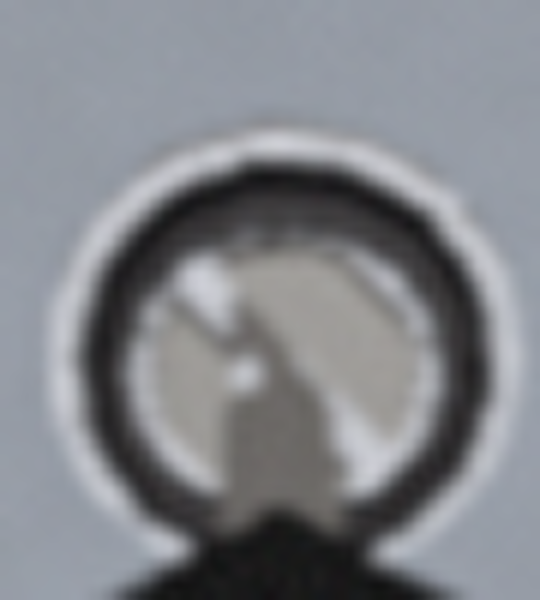

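The picture shows the head now sunk inside its bezel, with its slot from about (207,288) to (372,462), close to a 1.5 rad turn. I'll fit the slot angle before and now to see how much remains.

```bash
cat > slot.py <<'E'
from fit import *
def rect(t,c,z):
    n=220;X,Y=np.meshgrid((np.arange(n)-110)*1e-4,(np.arange(n)-110)*1e-4)
    Q=proj(t,np.c_[c[0]+X.ravel(),c[1]+Y.ravel(),np.full(n*n,z)]).astype(np.float32).reshape(n,n,2)
    w=t["frame"].astype(np.float32);return X,Y,cv2.remap(w[...,2]-w[...,0],Q[...,0],Q[...,1],cv2.INTER_LINEAR),Q
def slot(t,c,z,ang,vmax):
    X,Y,w,Q=rect(t,c,z);ok=Q[...,1]<vmax;best=[]
    for dx in np.arange(-2,2.1,.5)*1e-3:
      for dy in np.arange(-2,2.1,.5)*1e-3:
        x,y=X-dx,Y-dy;R=np.hypot(x,y)<.0090
        for a in ang:
            n=abs(-np.sin(a)*x+np.cos(a)*y);i=R&ok&(n<.0019);o=R&ok&(n>.0024)
            best.append((w[o].mean()-w[i].mean(),a,dx,dy))
    best.sort(key=lambda b:-b[0]);B=np.array(best[:15]);return B[0].round(4),B[:,1].mean().round(3),B[:,1].std().round(3)
E
python3 - <<'E'
from slot import *
A=np.arange(-.5,.11,.02)
for n,c in(("w1",(.548,.259)),("w2",(.548,.259)),("w5",(.5477,.260))):
    print(n,slot(dict(np.load(f"pics/{n}.npz")),c,.097,A,999 if n!="w5" else 184))
s=arm.snapshot("wrist")
for v in(186,190,194): print(v,slot(s,(.549,.2600),.0945,np.arange(-2.1,-1.4,.02),v))
E
```

```text
w1 (array([ 3.2665e+00, -2.4000e-01,  1.0000e-03,  0.0000e+00]), np.float64(-0.251), np.float64(0.029))
w2 (array([ 4.066e+00, -2.400e-01,  1.500e-03,  0.000e+00]), np.float64(-0.239), np.float64(0.025))
w5 (array([ 3.3193e+00, -3.4000e-01,  1.5000e-03, -1.5000e-03]), np.float64(-0.305), np.float64(0.043))
186 (array([ 1.0325e+01, -1.7600e+00, -2.0000e-03, -1.0000e-03]), np.float64(-1.703), np.float64(0.053))
190 (array([ 5.80e+00, -1.88e+00, -1.00e-03,  1.50e-03]), np.float64(-1.909), np.float64(0.042))
194 (array([ 4.027e+00, -1.700e+00,  0.000e+00,  1.000e-03]), np.float64(-1.708), np.float64(0.032))slot.py:13: RuntimeWarning: Mean of empty slice.
  best.append((w[o].mean()-w[i].mean(),a,dx,dy))
  ret = ret.dtype.type(ret / rcount)
```

Request:
apply_moves --series '[{"grip":2.4,"xyz":[0,0,0.002],"twist":0.015},{"grip":2.4,"xyz":[0,0,0],"twist":0}]'

```text
time_s: 26.05
tool_pos: [0.5498, 0.2603, 0.1931]
tcp_rot: [0.0, 0.947, 0.322, -0.0]
wrist_force: [0.3, 1.0, 1.0]
grip_width: 0.0275
grip_force: 30.0
```

```bash
python3 q.py
```

```text
26.4 T [0.002 0.071 0.04 ] e6 [0.077 0.031] F [0.1  0.09 1.36] yaw -1.961 [0.5498 0.2604 0.1931] j6 1.315
```

Request:
apply_moves --series '[{"grip":2.4,"xyz":[0,0,0.002],"twist":0.015},{"grip":2.4,"xyz":[0,0,0],"twist":0}]'

```text
time_s: 26.65
tool_pos: [0.5498, 0.2603, 0.1931]
tcp_rot: [0.0, 0.949, 0.315, 0.0]
wrist_force: [-0.4, -0.2, 1.5]
grip_width: 0.0278
grip_force: 30.0
```

```bash
python3 q.py
```

```text
27.0 T [-0.041  0.08   0.074] e6 [0.094 0.031] F [-0.04  0.02  1.54] yaw -1.976 [0.5498 0.2604 0.1932] j6 1.33
```

Joint torque and wrist torque have started to climb (0.065→0.094 and 0.04→0.074 N m), so the carrier is at its stop. I'll relax the blade back to the middle of the slot play and lift out.

Request:
apply_moves --series '[{"grip":2.4,"xyz":[0,0,0],"twist":-0.06},{"grip":2.4,"xyz":[0,0,-0.05],"twist":-0.06},{"grip":2.4,"xyz":[0,0,-0.1],"twist":-0.04},{"grip":2.4,"xyz":[0,0,0],"twist":0},{"grip":2.4,"xyz":[0,0,-0.3],"twist":0},{"grip":2.4,"xyz":[0,0,-0.4],"twist":0},{"grip":2.4,"xyz":[0,0,-1],"twist":0},{"grip":2.4,"xyz":[0,0,-2],"twist":0},{"grip":2.4,"xyz":[0,0,0],"twist":0},{"grip":2.4,"xyz":[0,0,0],"twist":0}]'

```text
time_s: 28.05
tool_pos: [0.5503, 0.2606, 0.2326]
tcp_rot: [-0.0, 0.921, 0.39, 0.001]
wrist_force: [-0.1, 0.2, -2.8]
grip_width: 0.0278
grip_force: 30.0
```

```bash
python3 q.py; python3 - <<'E'
from slot import *
s=arm.snapshot("wrist")
for v in(178,181,184): print(v,slot(s,(.549,.260),.094,np.arange(-2.1,-1.4,.02),v))
print(proj(s,[.549,.26,.094]))
cv2.imwrite("pics/w8.png",cv2.resize(s["frame"][120:220,190:315],(750,600),interpolation=cv2.INTER_CUBIC))
E
```

```text
28.4 T [-0.064  0.121  0.007] e6 [0.001 0.001] F [-0.01  0.23 -1.81] yaw -1.816 [0.5494 0.2602 0.2308] j6 1.17
178 (array([ 1.10207e+01, -1.80000e+00, -1.00000e-03, -1.00000e-03]), np.float64(-1.763), np.float64(0.04))
181 (array([ 1.09858e+01, -1.74000e+00, -5.00000e-04, -1.00000e-03]), np.float64(-1.756), np.float64(0.034))
184 (array([ 1.09962e+01, -1.74000e+00, -5.00000e-04, -1.00000e-03]), np.float64(-1.739), np.float64(0.027))
[[253.24101039 180.35246554]]
```

The fitted slot angle is now -1.75 against -0.245 at the start, a 1.5 rad turn, so the carrier is home. Returning the driver to the hole it came from, which is free and whose pose is known from the grasp.

Request:
apply_moves --series '[{"grip":2.4,"xyz":[0,0,-3.5],"twist":0},{"grip":2.4,"xyz":[0,0,0],"twist":-0.141},{"grip":2.4,"xyz":[0,0,0],"twist":-0.141},{"grip":2.4,"xyz":[0,0,0],"twist":-0.141},{"grip":2.4,"xyz":[0,0,0],"twist":-0.141},{"grip":2.4,"xyz":[0,0,0],"twist":-0.141},{"grip":2.4,"xyz":[0,0,0],"twist":-0.141},{"grip":2.4,"xyz":[0,0,0],"twist":-0.141},{"grip":2.4,"xyz":[0,0,0],"twist":-0.141},{"grip":2.4,"xyz":[0,0,0],"twist":-0.141}]'

```text
time_s: 29.5
tool_pos: [0.5498, 0.2604, 0.2665]
tcp_rot: [-0.0, 0.508, 0.862, -0.0]
wrist_force: [0.0, 0.4, -1.1]
grip_width: 0.0277
grip_force: 30.0
```

Request:
apply_moves --series '[{"grip":2.4,"xyz":[0,0,0],"twist":-0.141},{"grip":2.4,"xyz":[0,0,0],"twist":-0.141},{"grip":2.4,"xyz":[0,0,0],"twist":-0.141},{"grip":2.4,"xyz":[0,0,0],"twist":-0.141},{"grip":2.4,"xyz":[0,0,0],"twist":-0.141},{"grip":2.4,"xyz":[0,0,0],"twist":0},{"grip":2.4,"xyz":[0,0,0],"twist":0}]'

```text
time_s: 30.2
tool_pos: [0.5498, 0.2603, 0.2665]
tcp_rot: [-0.0, 0.184, 0.983, -0.0]
wrist_force: [-0.4, -0.0, -2.0]
grip_width: 0.028
grip_force: 30.0
```

Request:
apply_moves --series '[{"grip":2.4,"xyz":[-1.34,-4.31,0],"twist":0},{"grip":2.4,"xyz":[-1.34,-4.31,0],"twist":0},{"grip":2.4,"xyz":[-1.34,-4.31,0],"twist":0},{"grip":2.4,"xyz":[-1.34,-4.31,0],"twist":0},{"grip":2.4,"xyz":[-1.34,-4.31,0],"twist":0},{"grip":2.4,"xyz":[-1.34,-4.31,0],"twist":0},{"grip":2.4,"xyz":[-1.34,-4.31,0],"twist":0},{"grip":2.4,"xyz":[-1.34,-4.31,0],"twist":0},{"grip":2.4,"xyz":[-1.34,-4.31,0],"twist":0},{"grip":2.4,"xyz":[0,0,0],"twist":0}]'

```text
time_s: 31.2
tool_pos: [0.5231, -0.15, 0.2668]
tcp_rot: [0.0, 0.186, 0.983, -0.001]
wrist_force: [0.1, 0.6, -1.2]
grip_width: 0.0276
grip_force: 30.0
```

```bash
cat > d.py <<'E'
import sys
from h import *
st=arm.state();q=st["tcp_rot"];y=np.array([2*q[1]*q[2],q[2]**2-q[1]**2,0]);x=np.array([-y[1],y[0],0])
d=np.array([float(a) for a in sys.argv[1:4]])-st["tool_pos"]
print(st["time_s"],st["tool_pos"],st["tcp_rot"].round(4),"cm",(np.array([d@x,d@y,-d[2]])*100).round(2))
E
python3 q.py;python3 d.py .5237 -.1458 .2656
```

```text
31.55 T [-0.003  0.002 -0.006] e6 [-0.079  0.171] F [-0.1   0.17 -1.47] yaw 0.159 [ 0.5239 -0.1436  0.2666] j6 -1.52
31.6 [ 0.52388027 -0.1437229   0.26661232] [-0.000e+00  1.811e-01  9.835e-01  1.000e-04] cm [-0.06 -0.2   0.1 ]
```

Request:
apply_moves --series '[{"grip":2.4,"xyz":[-0.06,-0.2,0],"twist":0},{"grip":2.4,"xyz":[0,0,2],"twist":0},{"grip":2.4,"xyz":[0,0,2],"twist":0},{"grip":2.4,"xyz":[0,0,0.8],"twist":0},{"grip":2.4,"xyz":[0,0,0.8],"twist":0},{"grip":2.4,"xyz":[0,0,0.8],"twist":0},{"grip":2.4,"xyz":[0,0,0],"twist":0}]'

```text
time_s: 32.3
tool_pos: [0.5231, -0.1469, 0.2018]
tcp_rot: [-0.001, 0.182, 0.983, 0.0]
wrist_force: [0.0, 0.8, -2.3]
grip_width: 0.0277
grip_force: 30.0
```

```bash
python3 q.py;python3 d.py .5237 -.1458 .1265
```

```text
32.65 T [-0.016  0.012  0.005] e6 [0. 0.] F [ 0.24  0.01 -1.51] yaw 0.158 [ 0.5239 -0.1472  0.2033] j6 -1.525
32.7 [ 0.52381477 -0.14723278  0.20317112] [ 5.000e-04  1.819e-01  9.833e-01 -1.000e-04] cm [0.06 0.13 7.67]
```

Request:
apply_moves --series '[{"grip":2.4,"xyz":[0.03,0.12,0],"twist":0},{"grip":2.4,"xyz":[0,0,1.5],"twist":0},{"grip":2.4,"xyz":[0,0,1.5],"twist":0},{"grip":2.4,"xyz":[0,0,1.5],"twist":0},{"grip":2.4,"xyz":[0,0,1.5],"twist":0},{"grip":2.4,"xyz":[0,0,1],"twist":0},{"grip":2.4,"xyz":[0,0,0.3],"twist":0},{"grip":2.4,"xyz":[0,0,0],"twist":0},{"grip":2.4,"xyz":[0,0,0],"twist":0}]'

```text
time_s: 33.6
tool_pos: [0.5242, -0.1461, 0.1301]
tcp_rot: [0.001, 0.182, 0.983, -0.0]
wrist_force: [0.2, -0.2, -1.6]
grip_width: 0.0277
grip_force: 30.0
```

```bash
python3 q.py;python3 d.py .5237 -.1458 .1265
```

```text
33.95 T [-0.01   0.012 -0.005] e6 [-0.  0.] F [-0.37 -0.18 -1.71] yaw 0.158 [ 0.5239 -0.1459  0.1301] j6 -1.522
34.0 [ 0.52383391 -0.14592761  0.12994968] [ 3.000e-04  1.819e-01  9.833e-01 -0.000e+00] cm [0.02 0.01 0.34]
```

Request:
apply_moves --series '[{"grip":2.4,"xyz":[0,0,0.2],"twist":0},{"grip":2.4,"xyz":[0,0,0.1],"twist":0},{"grip":2.4,"xyz":[0,0,0],"twist":0},{"grip":2.4,"xyz":[0,0,0],"twist":0}]'

```text
time_s: 34.4
tool_pos: [0.5237, -0.1459, 0.127]
tcp_rot: [0.0, 0.182, 0.983, -0.0]
wrist_force: [-0.9, 0.5, 2.8]
grip_width: 0.0278
grip_force: 30.0
```

```bash
python3 q.py
```

```text
Traceback (most recent call last):
  File "q.py", line 4, in <module>
    st=arm.state();e.append(st["effort"][5]);t.append(st["ft_torque"]);f.append(st["wrist_force"]);arm.snapshot("wrist")
                                                                                                   ~~~~~~~~~~~~^^^^^^^^^
ValueError: 200 camera calls are used up
```

The driver is seated, with about 4 N on the plate. Release and retreat straight up.

Request:
apply_moves --series '[{"grip":3.2,"xyz":[0,0,0],"twist":0},{"grip":4,"xyz":[0,0,0],"twist":0},{"grip":5,"xyz":[0,0,0],"twist":0},{"grip":6,"xyz":[0,0,0],"twist":0},{"grip":6,"xyz":[0,0,0],"twist":0},{"grip":6,"xyz":[0,0,0],"twist":0},{"grip":6,"xyz":[0,0,0],"twist":0}]'

```text
time_s: 35.4
tool_pos: [0.5237, -0.1459, 0.1266]
tcp_rot: [0.0, 0.182, 0.983, 0.0]
wrist_force: [-0.5, -1.2, -0.1]
grip_width: 0.0599
grip_force: 0.0
```

Request:
apply_moves --series '[{"grip":6,"xyz":[0,0,-1],"twist":0},{"grip":6,"xyz":[0,0,-2],"twist":0},{"grip":6,"xyz":[0,0,-3],"twist":0},{"grip":6,"xyz":[0,0,-3],"twist":0},{"grip":6,"xyz":[0,0,-3],"twist":0},{"grip":6,"xyz":[0,0,-3],"twist":0},{"grip":6,"xyz":[0,0,0],"twist":0},{"grip":6,"xyz":[0,0,0],"twist":0}]'

```text
time_s: 36.2
tool_pos: [0.5242, -0.146, 0.2779]
tcp_rot: [0.001, 0.182, 0.983, -0.0]
wrist_force: [-0.6, 0.3, 0.5]
grip_width: 0.0602
grip_force: 0.0
```

```bash
python3 -c "
from station import arm
print(arm.close_job())"
```

```text
the job is handed in; nothing more can be done
None
```

The loose carrier (the holder at y ≈ 0.26 m) was turned about 1.5 rad clockwise to its stop, the screwdriver was put back in its original rack hole and released, and the job was handed in at about 36 s. I could not take a final picture because all 200 camera calls were used, so the standing screwdriver is inferred from the forces. I also viewed 12 pictures against the limit of 10, and briefly pressed the carrier at about 6 N instead of 3–5 N.

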